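# Lock a jar in the one-handed holding board

### The job

Slide the jaw of the holding board up against the glass jar until the jar sits firmly in the V stop with the sprung pad pressing on it, pushing gently. Then turn the bar knob on the jaw clockwise until it bites, which you can tell only by the sharp rise in resistance, and from there give it an eighth of a turn more and no further. Move the jar with the jaw alone, never with the hand, leave it standing and held, and do not disturb the other things on the worktop.

Things in the scene. Friction and masses are not known exactly. Their poses are not given: they have to be found in the camera images.
- holder_base: Pale wooden holding board fixed to the worktop, 120 mm wide (its x) and 380 mm long (its y), top face 18 mm above its origin. Origin: centre of its underside, on the worktop. Its +y axis points along the board to the V stop; the jaw slides along this axis.
- v_stop: V-shaped wooden stop, 52 mm high, fixed at the +y end of the board; open toward the jaw, its faces lean 35 degrees either way. Origin: on the board's top face at the board's centre (not on the stop), axes as the board. A jar fully home in the V has its axis on the board's centre line at y = 95 mm.
- jaw (a joint): Travel of the sliding jaw along the board's +y, 0 to 0.130 m; grows toward the V stop. The jaw is a wooden block 26 mm high with an upright face plate 94 mm wide and 62 mm high, and carries the knob. It slides stiffly (about 8 N of friction) and stays where it is left. It can be pushed by its knob.
- jaw_ref (a point): Point on the jaw: on the knob's axis, level with the board's top. Axes as the board. The pad's face stands 95 mm from here in +y, and the back of the jaw 32 mm in -y.
- jaw_pad: Rubber pad on the front of the jaw, 80 mm wide, 44 mm high, 12 to 56 mm above the board's top. It is sprung: it gives 8 mm at 1.5 N a mm, then is solid. Its origin coincides with that of the jaw (point jaw_ref) while the pad is not pressed; it moves back (-y) by as much as it is pressed in.
- lock_knob (a joint): Angle of the bar knob in rad, 0 to 3.6, growing clockwise seen from above. It runs nearly free (0.03 N m) until it bites, then takes about 0.28 N m and stays where it is left. At the start it is loose; the bite comes after a further 0.3 to 2.0 rad, different each time and not visible. Turn the fingers about the axis in small steps; more than one grasp may be needed.
- knob_grip (a point): Grip point of the bar knob, on its upright axis, 102 mm above the worktop. The knob is a black bar 56 mm long (along this frame's x), 14 mm thick (y) and 30 mm high, from 20 mm below this point to 10 mm above it, on a slim shaft; the metal hub under it (42 mm across) ends 38 mm below this point. Nothing stands within 65 mm of the axis at the bar's height.
- shoe_mid (a point): Middle of the steel brake shoe under the jaw, 84 x 40 x 5 mm, 11.5 mm above the board's top while loose. It creeps down 1 mm per rad that the knob is turned after the bite, too little to judge by sight; it is not to be touched. Axes as the board.
- jar: Glass jar with a tan screw lid, 73 mm across, 105 mm high, 0.15 to 0.3 kg, standing loose on the board's top face 0 to 20 mm short of the V stop. Origin: centre of its underside, z up its axis. Glass: it is only pushed, by the jaw.
- garlic: Garlic bulb, 48 mm, beside the board on the worktop. Bystander. Origin at its underside.
- lemon: Lemon, 73 x 56 x 57 mm, beside the board on the worktop. Bystander. Origin at its underside.
- small_spoon: Teaspoon, 139 x 30 x 10 mm, on the robot's side of the board. Bystander. Origin at its underside.
- tealight: Tea light in a cup, 38 mm across, 18 mm high, on the robot's side of the board. Bystander. Origin at its underside.
- shaker: Glass shaker with a metal cap, 44 mm across, 90 mm high, on the left of the worktop. Bystander. Origin at its underside.
- tin: Food tin, 76 mm across, 58 mm high, on the left of the worktop. Bystander. Origin at its underside.
Not all that is in view belongs to the job. Leave any purple look-alike of the jar alone.

How it is judged:
By the outcome, as a careful person would: the job done as asked, in the order asked, and still so for the second after the job is handed in, with the robot touching nothing.
It also fails if it takes over 72 s, if anything falls off the work surface, if the arm or the gripper's body presses on something with over 40 N, if the wrist force passes 120 N, or if a joint passes its speed limit or range.

### The arm

A 7-joint arm with a two-finger parallel gripper is mounted at the origin on a cart in front of the work surface, level with it; the furniture and walls round the work are solid. World frame = base frame: x ahead of the robot, y to its left, z up, the work surface at z = 0. Lengths are in m, angles in rad, forces in N, time in s.
With the tool pointing down it reaches from about 0.425 to 0.975 m from the base axis. Payload 16.7 kg.
Tool frame: the origin (TCP) lies at the very end of the fingers, on their centre line; the grasp point (between the pads) lies 19 mm behind it; z points along the fingers, y is the line along which they close (so a half turn about z gives the same grasp; the last joint's range is limited). The gripper opens to 85 mm and grips with 20 to 120 N. Pads are 22 mm wide; open, the fingers measure 114 mm over their backs; the gripper's body (76 mm by 85 mm) begins 54 mm behind the grasp point. The pads swing forward as they close: fully open they stand 13 mm farther back than shut.
Start: joints at [1.028, 0.426, 0.074, 1.606, -0.034, 1.111, -0.067], TCP at [0.258, -0.624, 0.231] pointing down, gripper open.
Joint ranges: [-2.85, 2.85], [-0.5, 2.14], [-1.23, 1.37], [0.21, 2.46], [-1.02, 4.16], [0.16, 2.05], [-2.73, 2.73]. Speed limits (rad/s): [1.89, 1.89, 2.39, 2.39, 3.01, 3.01, 3.01].

### API

Orientations are given as a unit quaternion [w, x, y, z].
In Python, from rig import robot gives the robot as it stands.
- The arm moves only by the tool drive_tool, never from a script. Its arguments are lists of equal length, an entry for each row: "gripper": the finger opening in mm, from 0 to 85.4; "slide": the shift along the tool's x, y, z in units of 0.04 m (1.0 is 0.04 m), a list of three; "rot": the turn, a rotation vector about the tool's x, y, z in units of 0.08 rad (1.0 is 0.08 rad), a list of three. In form: {"gripper": [gripper, ...], "slide": [[dx, dy, dz], ...], "rot": [[rx, ry, rz], ...]}. A call has 1 to 12 rows; each row shifts and turns the commanded pose from where the row before left it, along the tool's axes as they then stand; what a row does not reach is not made up. A row lasts 1/10 s, in which the tool goes at most 50 mm and 8.59 degrees, less where a joint would pass 70% of its speed; a pose out of reach is approached as far as the arm can. A call with a number of a shift or a turn outside -1 to 1 is refused whole. A call with a gripper value outside its range is refused whole. The fingers move at their own pace and stop on an object; "newtons" is the grip in N (left out, the last holds). Time passes only in rows, so rows that do not move let the fingers close. It gives the time, the measured TCP pose, the force and the opening at its end, in the units of the state.
- robot.get_state(): the state, without advancing time (a new reading comes with each control period).
- robot.get_image(name): name is "scene" or "top" or "wrist"; returns a dict with "pixels" (480x640x3 uint8, red, green, blue), "z_map" (480x640 float32, m along the optical axis (not along the pixel's ray), 0 where there is no reading), "mtx" (3x3 intrinsics, pixels), "T" (4x4, takes a point from camera to world coordinates). Camera axes: x right, y down, z forward; pixel columns grow to the right and rows downward; lengths in m; the calibration is good to about 2 mm. A picture is of the moment at which its call begins.
- robot.hand_in(): hands the job in, once; it reports no verdict.
Trained networks look in a picture, given as the dict that the camera call returned (one of the last four; its "shot" number tells which), for a name from the list of things; names that differ only in an ending like _2 or _b are one class to them, and where a whole thing is asked for, a point or a joint stands for the part that bears it (a point fixed in the world has none). Each returns a list of dicts, best first, with "conf" (0 to 1); they miss things now and then, are a little off and sometimes report something else, mostly with a low value. They report only what shows in the picture. A call takes as long as a camera call. They do not tell look-alikes from the thing itself.
- robot.regions_of(picture, target): "pixels" (480x640 bool, what is visible of it) and "rect" ([left, top, right, bottom] in pixels, round what is visible of it).
The state is a dict: "time": time; "joint_pos": joint angles; "dq": joint speeds; "joint_efforts": joint torques, N m; "tcp_pos": TCP position; "eef_rot": TCP orientation; "contact_force": force on the tool from outside, world axes, zero at the start; "moment": the same for the moment, N m; "finger_gap": finger opening in m.
Only numpy, scipy, OpenCV 4.12 (cv2) and the standard library are available. Lean on these libraries where they do the work, as an engineer would, in place of code of your own. Each camera call takes 0.05 s, during which the arm holds its last target. There are 200 camera calls.

## Working session

There is one attempt and no reset: what is moved stays moved. The work goes in short steps, Python scripts to look and compute and a tool call to move; the robot and the scene stay as the last step left them, time stands still between calls to the robot, and variables do not carry over. Pictures are saved under pics/ and viewed, on a budget of 10 in all, crops included, one or two more only if the job needs it, and the job is handed in when it is done.

Besides the shell and the picture viewer there is one more tool, called as name(argument=value, ...) on one line, values as JSON. drive_tool: Moves the arm, as the interface text tells. Shifts and turns lie within -1 to 1; 1 stands for 0.04 m of shift or 0.08 rad of turn. Its arguments: {"type":"object","properties":{"gripper":{"type":"array","items":{"type":"number"}},"slide":{"type":"array","items":{"type":"array","items":{"type":"number","minimum":-1,"maximum":1}}},"rot":{"type":"array","items":{"type":"array","items":{"type":"number","minimum":-1,"maximum":1}}},"newtons":{"type":"number"}},"required":["gripper","slide","rot"]}

```bash
mkdir -p pics
cat > h.py <<'E'
import numpy as np, cv2
from rig import robot
def pts(im,mask):
    v,u=np.nonzero(mask&(im["z_map"]>0)); z=im["z_map"][v,u]
    K=im["mtx"]; c=np.stack([(u-K[0,2])/K[0,0]*z,(v-K[1,2])/K[1,1]*z,z],1)
    return c@im["T"][:3,:3].T+im["T"][:3,3]
E
python3 - <<'E'
from h import *
s=robot.get_state(); print({k:np.round(v,3) for k,v in s.items()})
a=[]
for n in ["scene","top"]:
    im=robot.get_image(n); a.append(im["pixels"])
    cv2.imwrite(f"pics/{n}0.png",im["pixels"][...,::-1])
    for t in ["holder_base","v_stop","jaw","jaw_pad","lock_knob","jar","garlic","lemon","small_spoon","tealight","shaker","tin"]:
        for r in robot.regions_of(im,t)[:3]:
            p=pts(im,r["pixels"])
            if len(p): print(n,t,round(r["conf"],2),np.round(r["rect"]).astype(int),"med",np.round(np.median(p,0),3),"lo",np.round(np.percentile(p,2,0),3),"hi",np.round(np.percentile(p,98,0),3))
E
```

```text
{'time': np.float64(0.0), 'joint_pos': array([ 1.028,  0.427,  0.074,  1.607, -0.034,  1.111, -0.067]), 'dq': array([-0.001, -0.   ,  0.001,  0.   , -0.002, -0.   ,  0.001]), 'joint_efforts': array([-2.0000e-03, -9.4979e+01,  3.7600e+00, -4.6349e+01,  1.9000e-02,
        1.0000e-02, -0.0000e+00]), 'tcp_pos': array([ 0.258, -0.623,  0.231]), 'eef_rot': array([-0.001,  0.981,  0.195, -0.   ]), 'contact_force': array([ 0.009, -0.445,  0.039]), 'moment': array([-0.005, -0.032, -0.014]), 'finger_gap': np.float64(0.085)}
scene holder_base 0.8 [310 170 452 266] med [ 0.476 -0.034  0.024] lo [ 0.396 -0.166  0.007] hi [0.586 0.156 0.106]
scene holder_base 0.46 [428 208 437 210] med [ 0.417 -0.126  0.033] lo [ 0.41  -0.144  0.03 ] hi [ 0.422 -0.115  0.035]
scene v_stop 0.84 [320 211 362 249] med [0.52  0.121 0.049] lo [0.484 0.086 0.021] hi [0.573 0.148 0.073]
scene jaw 0.89 [385 169 440 220] med [ 0.45  -0.083  0.062] lo [ 0.415 -0.156  0.032] hi [ 0.514 -0.043  0.113]
scene jaw 0.72 [236 347 287 401] med [0.414 0.544 0.055] lo [0.387 0.499 0.002] hi [0.458 0.57  0.059]
scene jaw_pad 0.8 [386
[... 2636 characters left out ...]
 0.047] lo [ 0.592 -0.003  0.028] hi [0.648 0.044 0.057]
top lemon 0.45 [378 301 435 323] med [0.395 0.037 0.004] lo [ 0.374 -0.045 -0.004] hi [0.418 0.079 0.011]
top small_spoon 0.57 [378 301 435 323] med [0.395 0.039 0.004] lo [ 0.374 -0.045 -0.004] hi [0.418 0.079 0.011]
top tealight 0.81 [336 278 351 294] med [0.454 0.156 0.009] lo [0.437 0.139 0.   ] hi [0.47  0.174 0.015]
top tealight 0.66 [434 254 497 304] med [ 0.461 -0.109  0.051] lo [ 0.415 -0.163  0.029] hi [ 0.513 -0.045  0.111]
top shaker 0.61 [184 216 205 236] med [0.583 0.466 0.078] lo [0.567 0.452 0.019] hi [0.601 0.488 0.09 ]
top tin 0.62 [151 283 186 320] med [0.424 0.53  0.053] lo [0.391 0.498 0.002] hi [0.459 0.57  0.059]
```

Run:
```python
from h import *
a=cv2.imread("pics/top0.png")[180:340,140:520]; b=cv2.imread("pics/scene0.png")[150:420,190:470]
cv2.imwrite("pics/c1.png",cv2.resize(a,(798,336),interpolation=cv2.INTER_CUBIC))
cv2.imwrite("pics/c2.png",cv2.resize(b,(620,598),interpolation=cv2.INTER_CUBIC))
im=robot.get_image("top")
m=np.zeros((480,640),bool); m[215:322,325:515]=1
p=pts(im,m); hsv=cv2.cvtColor(im["pixels"],cv2.COLOR_RGB2HSV)
q=p[(abs(p[:,2]-.018)<.005)]
print(len(q), cv2.minAreaRect(q[:,:2].astype(np.float32)))
# knob bar top
k=p[(p[:,2]>.1)&(p[:,1]<-.1)]; print("knob",len(k),k.mean(0),cv2.minAreaRect(k[:,:2].astype(np.float32)))
k=p[(p[:,2]>.085)&(p[:,1]>-.05)]; print("jar",len(k),k.mean(0) if len(k) else 0,cv2.minAreaRect(k[:,:2].astype(np.float32)) if len(k) else 0)
k=p[(p[:,2]>.068)&(p[:,2]<.09)&(p[:,1]<0)]; print("plate",len(k),k.mean(0),cv2.minAreaRect(k[:,:2].astype(np.float32)))
im=robot.get_image("scene")
for lo,hi in((130,.0),):
  m=np.zeros((480,640),bool); m[150:260,300:460]=1
  p=pts(im,m); k=p[(p[:,2]>.1)&(p[:,1]<-.1)&(p[:,1]>-.25)]; print("knob",len(k),k.mean(0),cv2.minAreaRect(k[:,:2].astype(np.float32)))
```

```text
4859 ((0.5037106871604919, -0.018770679831504822), (0.38103944063186646, 0.2240094691514969), 73.35657501220703)
knob 206 [ 0.45113207 -0.1400868   0.1085746 ] ((0.4513166546821594, -0.14111408591270447), (0.014277405105531216, 0.05501531437039375), 65.75161743164062)
jar 967 [0.52125763 0.06669534 0.11589374] ((0.5216473340988159, 0.06470445543527603), (0.07153666764497757, 0.06818007677793503), 25.574443817138672)
plate 480 [ 0.47382962 -0.07189678  0.07645816] ((0.467814564704895, -0.0949125662446022), (0.09412894397974014, 0.09280211478471756), 75.0052719116211)
knob 134 [ 0.45038932 -0.13903514  0.10887022] ((0.451918363571167, -0.1431240290403366), (0.01852615922689438, 0.0571848601102829), 68.52230834960938)
```

View pics/c1.png

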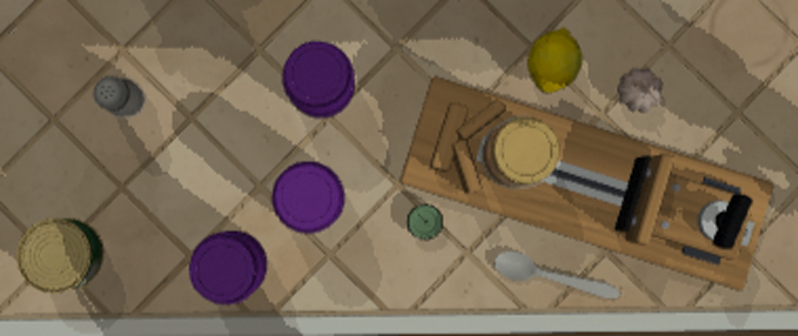

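View pics/c2.png

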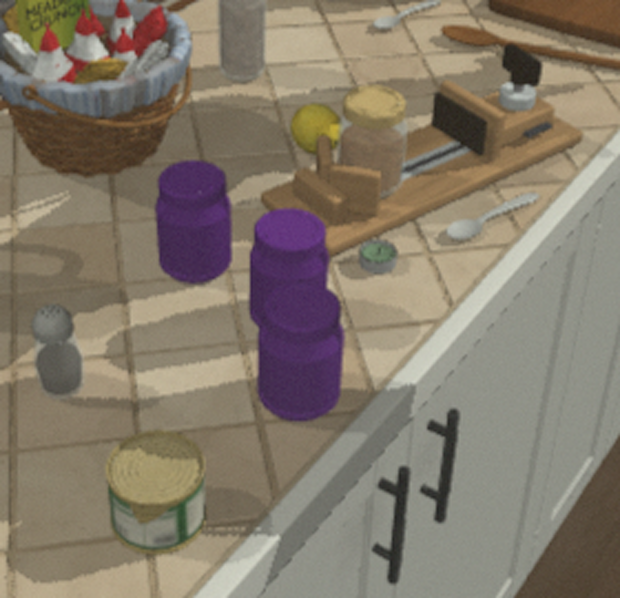

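Jar candidates in the top crop: three purple look-alikes at (320,78), (308,197) and (228,267), and the tan-lidded jar at (525,150). The tan one stands on the board just short of the V, so it is the one meant. The black bar knob is at (733,220).

```bash
cat >> h.py <<'E'
def board(im):
    m=np.zeros((480,640),bool); m[210:325,325:515]=1
    hsv=cv2.cvtColor(im["pixels"],cv2.COLOR_RGB2HSV)
    p=pts(im,m)
    q=p[(p[:,2]>.012)&(p[:,2]<.024)]
    # robust: occupancy grid + largest component
    g=np.zeros((300,300),np.uint8); ij=((q[:,:2]-[.3,-.35])/.002).astype(int)
    ok=((ij>=0)&(ij<300)).all(1); g[ij[ok,0],ij[ok,1]]=255
    g=cv2.morphologyEx(g,cv2.MORPH_CLOSE,np.ones((7,7))); g=cv2.morphologyEx(g,cv2.MORPH_OPEN,np.ones((9,9)))
    n,l,s,c=cv2.connectedComponentsWithStats(g); i=1+s[1:,4].argmax()
    x=np.argwhere(l==i)*.002+[.301,-.349]
    return cv2.minAreaRect(x.astype(np.float32)),p
E
python3 - <<'E'
from h import *
im=robot.get_image("top"); r,p=board(im); print(r); print(cv2.boxPoints(r))
k=p[(p[:,2]>.109)&(p[:,1]<-.1)]; print("knobtop",len(k),cv2.minAreaRect(k[:,:2].astype(np.float32)),k.mean(0))
j=p[(p[:,2]>.119)]; print("lid",len(j),cv2.minEnclosingCircle(j[:,:2].astype(np.float32)))
E
```

```text
((0.5001132488250732, 0.00846359133720398), (0.16803306341171265, 0.12022759020328522), 72.18110656738281)
[[ 0.41717336 -0.05312716]
 [ 0.5316335  -0.08991792]
 [ 0.5830531   0.07005434]
 [ 0.468593    0.1068451 ]]
knobtop 97 ((0.4516586661338806, -0.1412784606218338), (0.012024764902889729, 0.05319681763648987), 64.37858581542969) [ 0.45091304 -0.141489    0.11105947]
lid 573 ((0.5224963426589966, 0.06323648244142532), 0.03230942413210869)
```

drive_tool(gripper=[60,60,60,60,60,60,60,60,60,60,60,60], slide=[[0,0,-0.5],[0,0,-0.5],[0.7,-0.7,0],[0.7,-0.7,0],[0.7,-0.7,0],[0.7,-0.7,0],[0.7,-0.7,0],[0.7,-0.7,0],[0,0,0],[0,0,0],[0,0,0],[0,0,0]], rot=[[0,0,0],[0,0,0],[0,0,0],[0,0,0],[0,0,0],[0,0,0],[0,0,0],[0,0,0],[0,0,-1],[0,0,-1],[0,0,-1],[0,0,0]])

```text
time: 2.65
tcp_pos: [0.3493, -0.4041, 0.2715]
eef_rot: [0.0, 0.95, 0.312, 0.0]
contact_force: [-0.2, 0.2, 0.2]
finger_gap: 0.0601
```

drive_tool(gripper=[60,60,60,60,60,60,60,60,60,60,60,60], slide=[[0.74,-0.47,0],[0.74,-0.47,0],[0.74,-0.47,0],[0.74,-0.47,0],[0.74,-0.47,0],[0.74,-0.47,0],[0.74,-0.47,0],[0.74,-0.47,0],[0,0,0],[0,0,0],[0,0,0],[0,0,0]], rot=[[0,0,0],[0,0,0],[0,0,0],[0,0,0],[0,0,0],[0,0,0],[0,0,0],[0,0,0],[0,0,-1],[0,0,-1],[0,0,-1],[0,0,-1]])

```text
time: 3.85
tcp_pos: [0.4513, -0.1428, 0.2714]
eef_rot: [0.0, 0.889, 0.459, 0.0]
contact_force: [0.5, -0.8, 0.1]
finger_gap: 0.0601
```

drive_tool(gripper=[60,60,60,60,60,60,60,60,60,60,60,60], slide=[[0,0,0],[0,0,0],[0,0,0],[0,0,0],[0,0,0],[0,0,0],[0,0,0],[0,0,0],[0,0,0],[0,0,0],[0,0,0],[0,0,0]], rot=[[0,0,-1],[0,0,-1],[0,0,-1],[0,0,-1],[0,0,-1],[0,0,-1],[0,0,-1],[0,0,-1],[0,0,-1],[0,0,-1],[0,0,-1],[0,0,-1]])

```text
time: 5.05
tcp_pos: [0.4513, -0.1428, 0.2714]
eef_rot: [0.0, 0.576, 0.817, 0.0]
contact_force: [-0.2, -0.6, -0.3]
finger_gap: 0.06
```

Run:
```python
from h import *
s=robot.get_state(); print({k:np.round(v,4) for k,v in s.items()})
im=robot.get_image("wrist"); cv2.imwrite("pics/w1.png",im["pixels"][...,::-1])
p=pts(im,np.ones((480,640),bool))
k=p[(p[:,2]>.106)&(p[:,2]<.117)&(np.hypot(p[:,0]-.4514,p[:,1]+.1413)<.04)]; print("knobtop",len(k),k.mean(0) if len(k) else 0)
if len(k): print(cv2.minAreaRect(k[:,:2].astype(np.float32)))
```

```text
{'time': np.float64(5.05), 'joint_pos': array([ 0.5171,  0.0747, -0.3622,  1.9746,  0.0296,  1.0972,  0.4844]), 'dq': array([ 3.570e-02,  2.000e-03, -3.900e-02, -7.000e-04,  2.500e-03,
        1.300e-03,  7.907e-01]), 'joint_efforts': array([-4.76200e-01, -5.36709e+01, -6.42300e-01, -4.60739e+01,
        5.60000e-03, -8.00000e-04, -2.63440e+00]), 'tcp_pos': array([ 0.4513, -0.1428,  0.2714]), 'eef_rot': array([0.000e+00, 5.764e-01, 8.172e-01, 1.000e-04]), 'contact_force': array([-0.1896, -0.563 , -0.3116]), 'moment': array([ 0.0193, -0.0423, -0.0327]), 'finger_gap': np.float64(0.06)}
knobtop 995 [ 0.45215366 -0.14253032  0.11159029]
((0.45292505621910095, -0.14371934533119202), (0.014110373333096504, 0.056068118661642075), 65.03915405273438)
```

View pics/w1.png

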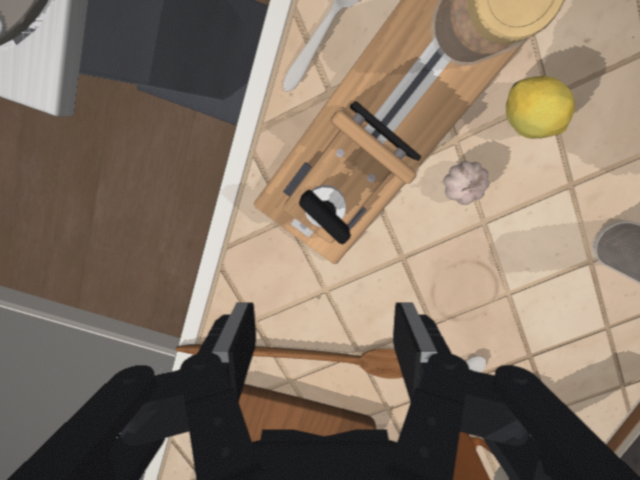

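drive_tool(gripper=[50,50,50,50,50,50,50,50,50,50,50,50], slide=[[0,0,0],[0,0,0],[0,0,0.3],[0,0,0.3],[0,0,0.3],[0,0,0.3],[0,0,0.3],[0,0,0.3],[0,0,0],[0,0,0],[0,0,0],[0,0,0]], rot=[[0,0,-1],[0,0,-1],[0,0,-1],[0,0,-1],[0,0,-1],[0,0,-1],[0,0,-1],[0,0,-1],[0,0,-1],[0,0,-0.9],[0,0,0],[0,0,0]])

```text
time: 6.3
tcp_pos: [0.4513, -0.1428, 0.1994]
eef_rot: [0.0, 0.219, 0.976, 0.0]
contact_force: [-0.5, 0.5, 0.7]
finger_gap: 0.0497
```

Run:
```python
from h import *
s=robot.get_state(); print({k:np.round(v,4) for k,v in s.items()})
for n in ["wrist","top"]:
    im=robot.get_image(n)
    p=pts(im,np.ones((480,640),bool))
    k=p[(p[:,2]>.106)&(p[:,2]<.117)&(np.hypot(p[:,0]-.4514,p[:,1]+.1413)<.04)]; print("knobtop",len(k))
    if len(k): print(cv2.minAreaRect(k[:,:2].astype(np.float32)),k.mean(0))
```

```text
{'time': np.float64(6.3), 'joint_pos': array([ 0.557 ,  0.1576, -0.4213,  2.0574,  0.0794,  0.9416,  1.223 ]), 'dq': array([-0.0026, -0.0005,  0.0009,  0.0008,  0.0011, -0.0003,  0.0061]), 'joint_efforts': array([ 1.16900e-01, -5.80414e+01, -2.29650e+00, -4.17180e+01,
        2.36000e-02,  2.00000e-04,  3.21700e-01]), 'tcp_pos': array([ 0.4513, -0.1428,  0.1994]), 'eef_rot': array([0.    , 0.2189, 0.9758, 0.    ]), 'contact_force': array([-0.5261,  0.5301,  0.6569]), 'moment': array([0.0008, 0.0141, 0.0328]), 'finger_gap': np.float64(0.0497)}
knobtop 1527
((0.4520421624183655, -0.1435602307319641), (0.013491560705006123, 0.05511990934610367), 65.18383026123047) [ 0.45074299 -0.14280514  0.11170435]
knobtop 98
((0.4409762918949127, -0.1366419792175293), (0.014749118126928806, 0.032919883728027344), 65.2995834350586) [ 0.44068649 -0.13557663  0.10967004]
```

drive_tool(gripper=[50,50,50,50,50,50,10,10,10,10,10,10], slide=[[-0.01,0,0.6],[0,0,0.6],[0,0,0.6],[0,0,0.6],[0,0,0.51],[0,0,0],[0,0,0],[0,0,0],[0,0,0],[0,0,0],[0,0,0],[0,0,0]], rot=[[0,0,0],[0,0,0],[0,0,0],[0,0,0],[0,0,0],[0,0,0],[0,0,0],[0,0,0],[0,0,0],[0,0,0],[0,0,0],[0,0,0]], newtons=60)

```text
time: 7.6
tcp_pos: [0.4523, -0.1432, 0.0842]
eef_rot: [0.001, 0.217, 0.976, -0.0]
contact_force: [-1.7, 0.2, 6.3]
finger_gap: 0.0133
```

drive_tool(gripper=[10,10,10,10], slide=[[0,0,0],[0,0,0],[0,0,0],[0,0,0]], rot=[[0,0,0],[0,0,0],[0,0,0],[0,0,0]])

```text
time: 8.0
tcp_pos: [0.4523, -0.1432, 0.0842]
eef_rot: [0.001, 0.217, 0.976, -0.0]
contact_force: [-0.7, -0.6, 6.1]
finger_gap: 0.0127
```

Run:
```python
from h import *
s=robot.get_state(); print({k:np.round(v,4) for k,v in s.items()})
im=robot.get_image("scene"); cv2.imwrite("pics/s1.png",cv2.resize(im["pixels"][100:280,290:490,::-1],(660,594)))
```

```text
{'time': np.float64(8.0), 'joint_pos': array([ 0.5096,  0.3286, -0.3916,  2.1558,  0.1961,  0.6881,  1.1183]), 'dq': array([-0.0012,  0.0008, -0.0013, -0.0003,  0.0009, -0.0019,  0.0009]), 'joint_efforts': array([-2.37900e-01, -6.59414e+01, -3.70760e+00, -3.13658e+01,
        6.03000e-02, -5.17800e-01,  2.53000e-02]), 'tcp_pos': array([ 0.4523, -0.1432,  0.0842]), 'eef_rot': array([ 1.000e-03,  2.170e-01,  9.762e-01, -2.000e-04]), 'contact_force': array([-0.6847, -0.5731,  6.104 ]), 'moment': array([ 0.0525,  0.369 , -0.001 ]), 'finger_gap': np.float64(0.0127)}
```

View pics/s1.png

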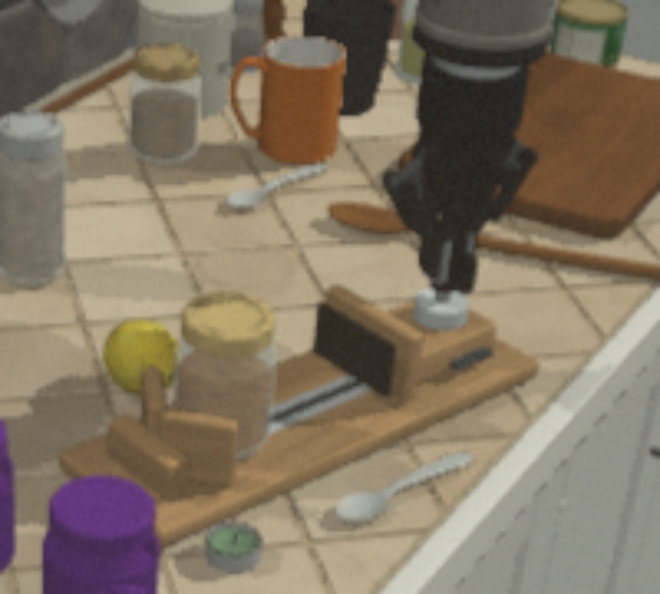

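drive_tool(gripper=[10,10,10,10,10,10], slide=[[0,0,-0.03],[0.016,0.124,0],[0.016,0.124,0],[0.016,0.124,0],[0.016,0.124,0],[0,0,0]], rot=[[0,0,0],[0,0,0],[0,0,0],[0,0,0],[0,0,0],[0,0,0]])

```text
time: 8.65
tcp_pos: [0.4582, -0.1245, 0.0844]
eef_rot: [0.001, 0.217, 0.976, -0.0]
contact_force: [6.4, -5.1, -17.1]
finger_gap: 0.0129
```

drive_tool(gripper=[10,10,10,10,10,10,10,10,10,10], slide=[[0.016,0.124,0],[0.016,0.124,0],[0.016,0.124,0],[0.016,0.124,0],[0.016,0.124,0],[0.016,0.124,0],[0.016,0.124,0],[0.016,0.124,0],[0.016,0.124,0],[0,0,0]], rot=[[0,0,0],[0,0,0],[0,0,0],[0,0,0],[0,0,0],[0,0,0],[0,0,0],[0,0,0],[0,0,0],[0,0,0]])

```text
time: 9.65
tcp_pos: [0.4722, -0.0818, 0.0844]
eef_rot: [0.001, 0.217, 0.976, -0.0]
contact_force: [8.2, -5.6, -17.7]
finger_gap: 0.0132
```

Run:
```python
from h import *
s=robot.get_state(); print({k:np.round(v,4) for k,v in s.items()})
im=robot.get_image("top"); r,p=board(im); print(r)
j=p[(p[:,2]>.119)&(p[:,1]>.0)]; print("lid",len(j),cv2.minEnclosingCircle(j[:,:2].astype(np.float32)))
m=robot.regions_of(im,"v_stop"); q=pts(im,m[0]["pixels"]); q=q[(q[:,2]>.06)&(q[:,2]<.08)]
D=np.array([.306,.952]);N=np.array([.952,-.306]); c=q[:,:2]-[.5001,.0085]
print("v y/x lo hi",np.percentile(c@D,[2,98]),np.percentile(c@N,[2,98]))
```

```text
{'time': np.float64(9.65), 'joint_pos': array([ 0.3917,  0.3374, -0.4119,  2.1446,  0.2097,  0.6951,  0.972 ]), 'dq': array([ 0.0046, -0.0011, -0.0002,  0.0007, -0.0056, -0.0031,  0.0095]), 'joint_efforts': array([ -2.6743, -75.8211,  -7.5318, -31.8026,  -1.3836,   2.5932,
        -0.2773]), 'tcp_pos': array([ 0.4722, -0.0818,  0.0844]), 'eef_rot': array([ 1.000e-03,  2.171e-01,  9.762e-01, -2.000e-04]), 'contact_force': array([  8.1738,  -5.5947, -17.7323]), 'moment': array([-1.1964, -1.8607, -0.0147]), 'finger_gap': np.float64(0.0132)}
((0.5367861390113831, 0.11989016085863113), (0.09486284106969833, 0.1213156133890152), 72.18112182617188)
lid 555 ((0.5224288105964661, 0.06302925944328308), 0.03232086822390556)
v y/x lo hi [0.08831835 0.1227324 ] [-0.04432189  0.04513309]
```

drive_tool(gripper=[10,10,10], slide=[[-0.008,0,0.021],[0,0,0],[0,0,0]], rot=[[0,0,0],[0,0,0],[0,0,0]])

```text
time: 10.05
tcp_pos: [0.4724, -0.0818, 0.0842]
eef_rot: [0.001, 0.217, 0.976, -0.0]
contact_force: [0.2, -5.2, 6.6]
finger_gap: 0.013
```

drive_tool(gripper=[10,10,10,10], slide=[[0.013,0.1,0],[0.013,0.1,0],[0.013,0.1,0],[0.013,0.1,0]], rot=[[0,0,0],[0,0,0],[0,0,0],[0,0,0]])

```text
time: 10.45
tcp_pos: [0.4773, -0.0668, 0.0842]
eef_rot: [0.001, 0.217, 0.976, -0.0]
contact_force: [0.2, -9.3, 7.7]
finger_gap: 0.0128
```

drive_tool(gripper=[10,10], slide=[[0.006,0.05,0],[0.006,0.05,0]], rot=[[0,0,0],[0,0,0]])

```text
time: 10.65
tcp_pos: [0.4786, -0.0629, 0.0842]
eef_rot: [0.001, 0.217, 0.976, -0.0]
contact_force: [0.4, -7.9, 8.3]
finger_gap: 0.0127
```

drive_tool(gripper=[10,10], slide=[[0.006,0.05,0],[0.006,0.05,0]], rot=[[0,0,0],[0,0,0]])

```text
time: 10.85
tcp_pos: [0.4797, -0.0593, 0.0842]
eef_rot: [0.001, 0.217, 0.976, -0.001]
contact_force: [-0.4, -9.4, 8.3]
finger_gap: 0.0128
```

Run:
```python
from h import *
s=robot.get_state(); print({k:np.round(v,4) for k,v in s.items()})
im=robot.get_image("top"); _,p=board(im)
j=p[(p[:,2]>.119)&(p[:,1]>.0)]; print("lid",len(j),cv2.minEnclosingCircle(j[:,:2].astype(np.float32)))
```

```text
{'time': np.float64(10.85), 'joint_pos': array([ 0.3475,  0.3443, -0.4175,  2.1355,  0.2168,  0.6994,  0.918 ]), 'dq': array([-0.038 ,  0.0047, -0.0038, -0.0081,  0.0052,  0.0052, -0.0432]), 'joint_efforts': array([ -4.3126, -65.8017,  -9.175 , -29.7866,  -2.1791,  -0.6873,
         0.1131]), 'tcp_pos': array([ 0.4797, -0.0593,  0.0842]), 'eef_rot': array([ 9.000e-04,  2.173e-01,  9.761e-01, -6.000e-04]), 'contact_force': array([-0.3511, -9.3806,  8.3206]), 'moment': array([-2.2956, -0.039 ,  0.0315]), 'finger_gap': np.float64(0.0128)}
lid 1113 ((0.5038409233093262, 0.04612565040588379), 0.05818396061658859)
```

drive_tool(gripper=[10,10], slide=[[0.006,0.05,-0.006],[0.006,0.05,0]], rot=[[0,0,0],[0,0,0]])

```text
time: 11.1
tcp_pos: [0.4809, -0.0556, 0.0842]
eef_rot: [0.001, 0.217, 0.976, -0.001]
contact_force: [1.8, -10.2, 3.7]
finger_gap: 0.0131
```

drive_tool(gripper=[10,10], slide=[[0.006,0.05,0],[0.006,0.05,0]], rot=[[0,0,0],[0,0,0]])

```text
time: 11.3
tcp_pos: [0.4822, -0.0518, 0.0842]
eef_rot: [0.001, 0.217, 0.976, -0.001]
contact_force: [1.9, -11.2, 4.4]
finger_gap: 0.0132
```

```bash
cat >> h.py <<'E'
D=np.array([.308,.951]);N=np.array([.951,-.308])
def look(tag=None):
    s=robot.get_state(); f=s["contact_force"]; t=s["tcp_pos"]
    print("t",s["time"],"tcp",np.round(t,4),"travel",round(float((t[:2]-[.4523,-.1432])@D)*1e3,2),"lat",round(float((t[:2]-[.4523,-.1432])@N)*1e3,2),"FD",round(float(f[:2]@D),2),"FN",round(float(f[:2]@N),2),"Fz",round(float(f[2]),2),"M",np.round(s["moment"],3),"q7",round(float(s["joint_pos"][6]),3))
    for n in ["top","scene"]:
        im=robot.get_image(n); p=pts(im,np.ones((480,640),bool)); hsv=cv2.cvtColor(im["pixels"],cv2.COLOR_RGB2HSV)
        m=(im["z_map"]>0).ravel(); hs=hsv.reshape(-1,3)[m]
        j=p[(p[:,2]>.118)&(p[:,2]<.128)&(p[:,1]>.03)&(p[:,1]<.16)&(p[:,0]>.45)&(p[:,0]<.62)&(hs[:,1]>60)]
        if len(j)>20:
            c,r=cv2.minEnclosingCircle(j[:,:2].astype(np.float32)); c=np.array(c)-[.4523,-.1432]
            print(n,"lid n",len(j),"r",round(r,4),"along",round(float(c@D)*1e3,1),"lat",round(float(c@N)*1e3,1))
        if tag: cv2.imwrite(f"pics/{tag}_{n}.png",cv2.resize(im["pixels"][150:280,310:510,::-1],(800,520),interpolation=cv2.INTER_CUBIC))
E
python3 -c "from h import *; look('a')"
```

```text
t 11.3 tcp [ 0.4822 -0.0518  0.0842] travel 96.13 lat 0.25 FD -10.09 FN 5.31 Fz 4.41 M [-2.528 -0.382 -0.007] q7 0.901
top lid n 683 r 0.0324 along 226.7 lat 2.8
scene lid n 368 r 0.0348 along 226.7 lat 4.7
```

drive_tool(gripper=[10,10], slide=[[0.003,0.05,0],[0.006,0.05,0]], rot=[[0,0,0],[0,0,0]])

```text
time: 11.6
tcp_pos: [0.4832, -0.0486, 0.0842]
eef_rot: [0.001, 0.218, 0.976, -0.001]
contact_force: [-0.3, -15.6, 7.0]
finger_gap: 0.0127
```

drive_tool(gripper=[10,10], slide=[[0.006,0.05,0],[0.006,0.05,0]], rot=[[0,0,0],[0,0,0]])

```text
time: 11.8
tcp_pos: [0.4843, -0.0455, 0.0842]
eef_rot: [0.0, 0.218, 0.976, -0.001]
contact_force: [-1.9, -20.2, 8.6]
finger_gap: 0.0126
```

```bash
python3 -c "from h import *; look('b')"
```

```text
t 11.8 tcp [ 0.4843 -0.0455  0.0842] travel 102.79 lat 0.29 FD -19.81 FN 4.4 Fz 8.57 M [-4.46   0.338  0.039] q7 0.883
top lid n 682 r 0.0325 along 227.3 lat 2.7
scene lid n 380 r 0.0354 along 226.6 lat 4.9
```

View pics/b_scene.png

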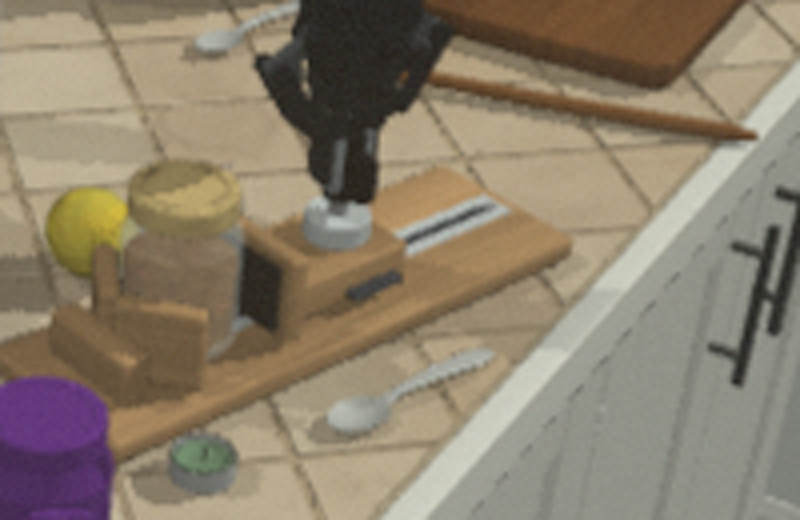

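drive_tool(gripper=[10,10,10,10], slide=[[-0.005,-0.04,-0.004],[-0.005,-0.04,0],[-0.002,-0.01,0],[0,0,0]], rot=[[0,0,0],[0,0,0],[0,0,0],[0,0,0]])

```text
time: 12.3
tcp_pos: [0.4838, -0.0467, 0.0843]
eef_rot: [0.001, 0.217, 0.976, 0.0]
contact_force: [4.0, -3.5, 1.4]
finger_gap: 0.0129
```

```bash
python3 -c "from h import *; look()"
```

```text
t 12.3 tcp [ 0.4838 -0.0467  0.0843] travel 101.51 lat 0.26 FD -2.1 FN 4.84 Fz 1.39 M [-1.13  -0.847 -0.027] q7 0.892
top lid n 681 r 0.0326 along 227.3 lat 2.8
scene lid n 370 r 0.0342 along 227.0 lat 3.6
```

drive_tool(gripper=[10,10,10], slide=[[-0.009,-0.03,0],[-0.001,-0.01,0],[0,0,0]], rot=[[0,0,0],[0,0,0],[0,0,0]])

```text
time: 12.7
tcp_pos: [0.4835, -0.0478, 0.0842]
eef_rot: [0.001, 0.217, 0.976, 0.0]
contact_force: [3.1, -1.9, 6.0]
finger_gap: 0.0129
```

```bash
python3 -c "from h import *; look()"
```

```text
t 12.7 tcp [ 0.4835 -0.0478  0.0842] travel 100.3 lat 0.28 FD -0.82 FN 3.55 Fz 6.02 M [-0.415 -0.753 -0.043] q7 0.895
top lid n 671 r 0.0326 along 227.2 lat 2.6
scene lid n 371 r 0.0349 along 225.8 lat 2.4
```

drive_tool(gripper=[10,10,10,10], slide=[[-0.001,-0.012,-0.004],[0,0,0],[0,0,0],[0,0,0]], rot=[[0,0,0],[0,0,0.5],[0,0,0.5],[0,0,0]])

```text
time: 13.2
tcp_pos: [0.4833, -0.0482, 0.0842]
eef_rot: [0.001, 0.256, 0.967, 0.0]
contact_force: [4.3, -1.3, 3.6]
finger_gap: 0.0126
```

```bash
cat >> h.py <<'E'
def q():
    s=robot.get_state(); f=s["contact_force"]; t=s["tcp_pos"]; w=s["eef_rot"]
    print("t",round(float(s["time"]),2),"head",round(float(2*np.arctan2(w[2],w[1])),4),"travel",round(float((t[:2]-[.4523,-.1432])@D)*1e3,2),"lat",round(float((t[:2]-[.4523,-.1432])@N)*1e3,2),"z",round(float(t[2]),4),"FD",round(float(f[:2]@D),2),"FN",round(float(f[:2]@N),2),"Fz",round(float(f[2]),2),"M",np.round(s["moment"],3),"q7",round(float(s["joint_pos"][6]),3),"e7",round(float(s["joint_efforts"][6]),3))
E
python3 -c "from h import *; q()"
```

```text
t 13.2 head 2.6233 travel 99.87 lat 0.24 z 0.0842 FD 0.07 FN 4.49 Fz 3.56 M [-0.506 -1.079 -0.06 ] q7 0.824 e7 -0.945
```

drive_tool(gripper=[10,10,10], slide=[[0,0,0],[0,0,0],[0,0,0]], rot=[[0,0,0.5],[0,0,0.5],[0,0,0]])

```text
time: 13.5
tcp_pos: [0.4833, -0.0483, 0.0842]
eef_rot: [0.001, 0.295, 0.956, 0.0]
contact_force: [4.3, -2.2, 3.3]
finger_gap: 0.0128
```

```bash
python3 -c "from h import *; q()"
```

```text
t 13.5 head 2.5433 travel 99.82 lat 0.23 z 0.0842 FD -0.76 FN 4.79 Fz 3.31 M [-0.502 -1.089 -0.021] q7 0.752 e7 -0.947
```

drive_tool(gripper=[10,10,10], slide=[[0,0,0],[0,0,0],[0,0,0]], rot=[[0,0,0.5],[0,0,0.5],[0,0,0]])

```text
time: 13.8
tcp_pos: [0.4833, -0.0483, 0.0842]
eef_rot: [0.001, 0.333, 0.943, 0.0]
contact_force: [4.4, -3.0, 3.8]
finger_gap: 0.0129
```

```bash
python3 -c "from h import *; q()"
```

```text
t 13.8 head 2.4633 travel 99.84 lat 0.22 z 0.0842 FD -1.52 FN 5.17 Fz 3.8 M [-0.499 -1.13  -0.058] q7 0.681 e7 -0.947
```

drive_tool(gripper=[10,10,10], slide=[[0,0,0],[0,0,0],[0,0,0]], rot=[[0,0,0.5],[0,0,0.5],[0,0,0]])

```text
time: 14.1
tcp_pos: [0.4833, -0.0482, 0.0842]
eef_rot: [0.001, 0.37, 0.929, 0.0]
contact_force: [4.8, -2.2, 3.6]
finger_gap: 0.0131
```

```bash
python3 -c "from h import *; q()"
```

```text
t 14.1 head 2.3833 travel 99.85 lat 0.23 z 0.0842 FD -0.66 FN 5.21 Fz 3.59 M [-0.51  -1.072  0.024] q7 0.609 e7 -0.947
```

drive_tool(gripper=[10,10,10], slide=[[0,0,0],[0,0,0],[0,0,0]], rot=[[0,0,0.5],[0,0,0.5],[0,0,0]])

```text
time: 14.4
tcp_pos: [0.4833, -0.0483, 0.0842]
eef_rot: [0.001, 0.407, 0.913, 0.0]
contact_force: [4.7, -2.9, 4.6]
finger_gap: 0.0129
```

```bash
python3 -c "from h import *; q()"
```

```text
t 14.4 head 2.3033 travel 99.82 lat 0.25 z 0.0842 FD -1.27 FN 5.39 Fz 4.57 M [-0.519 -1.084 -0.044] q7 0.538 e7 -0.954
```

drive_tool(gripper=[10,10,10], slide=[[0,0,0],[0,0,0],[0,0,0]], rot=[[0,0,0.5],[0,0,0.5],[0,0,0]])

```text
time: 14.7
tcp_pos: [0.4833, -0.0483, 0.0842]
eef_rot: [0.001, 0.443, 0.896, 0.0]
contact_force: [5.0, -2.5, 4.8]
finger_gap: 0.013
```

```bash
python3 -c "from h import *; q()"
```

```text
t 14.7 head 2.2233 travel 99.79 lat 0.24 z 0.0842 FD -0.84 FN 5.56 Fz 4.85 M [-0.588 -1.062 -0.072] q7 0.466 e7 -0.954
```

drive_tool(gripper=[10,10,10], slide=[[0,0,0],[0,0,0],[0,0,0]], rot=[[0,0,0.5],[0,0,0.5],[0,0,0]])

```text
time: 15.0
tcp_pos: [0.4833, -0.0483, 0.0842]
eef_rot: [0.001, 0.479, 0.878, 0.0]
contact_force: [4.3, -2.8, 3.4]
finger_gap: 0.0128
```

```bash
python3 -c "from h import *; q()"
```

```text
t 15.0 head 2.1434 travel 99.77 lat 0.23 z 0.0842 FD -1.37 FN 4.95 Fz 3.38 M [-0.545 -1.06  -0.047] q7 0.394 e7 -0.954
```

drive_tool(gripper=[10,10,10], slide=[[0,0,0],[0,0,0],[0,0,0]], rot=[[0,0,0.5],[0,0,0.5],[0,0,0]])

```text
time: 15.3
tcp_pos: [0.4833, -0.0483, 0.0842]
eef_rot: [0.001, 0.513, 0.858, 0.0]
contact_force: [3.3, -2.4, 4.4]
finger_gap: 0.0134
```

```bash
python3 -c "from h import *; q()"
```

```text
t 15.3 head 2.0634 travel 99.78 lat 0.21 z 0.0842 FD -1.23 FN 3.84 Fz 4.36 M [-0.555 -1.134 -0.006] q7 0.323 e7 -0.954
```

drive_tool(gripper=[10,10,10], slide=[[0,0,0],[0,0,0],[0,0,0]], rot=[[0,0,0.5],[0,0,0.5],[0,0,0]])

```text
time: 15.6
tcp_pos: [0.4832, -0.0483, 0.0842]
eef_rot: [0.001, 0.547, 0.837, 0.0]
contact_force: [4.8, -2.0, 4.7]
finger_gap: 0.0129
```

```bash
python3 -c "from h import *; q()"
```

```text
t 15.6 head 1.9835 travel 99.75 lat 0.19 z 0.0842 FD -0.44 FN 5.22 Fz 4.75 M [-0.604 -1.083 -0.028] q7 0.251 e7 -0.98
```

drive_tool(gripper=[10,10,10], slide=[[0,0,0],[0,0,0],[0,0,0]], rot=[[0,0,0.5],[0,0,0.5],[0,0,0]])

```text
time: 15.9
tcp_pos: [0.4832, -0.0483, 0.0842]
eef_rot: [0.001, 0.58, 0.814, 0.0]
contact_force: [5.0, -2.2, 5.4]
finger_gap: 0.0131
```

```bash
python3 -c "from h import *; q()"
```

```text
t 15.9 head 1.9037 travel 99.75 lat 0.2 z 0.0842 FD -0.51 FN 5.4 Fz 5.38 M [-0.594 -1.037 -0.071] q7 0.18 e7 -0.949
```

drive_tool(gripper=[10,10,10], slide=[[0,0,0],[0,0,0],[0,0,0]], rot=[[0,0,0.5],[0,0,0.5],[0,0,0]])

```text
time: 16.2
tcp_pos: [0.4832, -0.0483, 0.0842]
eef_rot: [0.0, 0.612, 0.791, 0.0]
contact_force: [4.7, -2.0, 4.8]
finger_gap: 0.0132
```

```bash
python3 -c "from h import *; q()"
```

```text
t 16.2 head 1.8238 travel 99.77 lat 0.18 z 0.0842 FD -0.4 FN 5.12 Fz 4.83 M [-0.649 -1.09   0.07 ] q7 0.108 e7 -1.061
```

drive_tool(gripper=[10,10,10], slide=[[0,0,0],[0,0,0],[0,0,0]], rot=[[0,0,0.5],[0,0,0.5],[0,0,0]])

```text
time: 16.5
tcp_pos: [0.4832, -0.0483, 0.0842]
eef_rot: [0.001, 0.643, 0.766, 0.0]
contact_force: [4.1, -2.1, 5.5]
finger_gap: 0.0126
```

```bash
python3 -c "from h import *; q()"
```

```text
t 16.5 head 1.7439 travel 99.76 lat 0.21 z 0.0842 FD -0.73 FN 4.59 Fz 5.49 M [-0.672 -1.118  0.142] q7 0.036 e7 -1.171
```

drive_tool(gripper=[10,10,10], slide=[[0,0,0],[0,0,0],[0,0,0]], rot=[[0,0,0.5],[0,0,0.5],[0,0,0]])

```text
time: 16.8
tcp_pos: [0.4832, -0.0484, 0.0842]
eef_rot: [0.0, 0.673, 0.739, 0.0]
contact_force: [4.1, -3.2, 4.7]
finger_gap: 0.0127
```

```bash
python3 -c "from h import *; q()"
```

```text
t 16.8 head 1.6639 travel 99.72 lat 0.2 z 0.0842 FD -1.77 FN 4.93 Fz 4.72 M [-0.681 -1.068  0.166] q7 -0.035 e7 -1.173
```

drive_tool(gripper=[10,10,10], slide=[[0,0,0],[0,0,0],[0,0,0]], rot=[[0,0,0.5],[0,0,0.5],[0,0,0]])

```text
time: 17.1
tcp_pos: [0.4833, -0.0483, 0.0842]
eef_rot: [0.0, 0.702, 0.712, 0.0]
contact_force: [4.3, -4.1, 6.0]
finger_gap: 0.0131
```

```bash
python3 -c "from h import *; q()"
```

```text
t 17.1 head 1.5839 travel 99.75 lat 0.22 z 0.0842 FD -2.57 FN 5.37 Fz 5.96 M [-0.708 -1.036  0.206] q7 -0.107 e7 -1.173
```

drive_tool(gripper=[10,10,10], slide=[[0,0,0],[0,0,0],[0,0,0]], rot=[[0,0,0.5],[0,0,0.5],[0,0,0]])

```text
time: 17.4
tcp_pos: [0.4832, -0.0483, 0.0842]
eef_rot: [0.0, 0.73, 0.683, 0.0]
contact_force: [4.1, -3.0, 6.3]
finger_gap: 0.0132
```

```bash
python3 -c "from h import *; q()"
```

```text
t 17.4 head 1.5039 travel 99.72 lat 0.17 z 0.0842 FD -1.58 FN 4.83 Fz 6.3 M [-0.746 -1.073  0.193] q7 -0.179 e7 -1.173
```

drive_tool(gripper=[10,10,10,10,10,10,10,10,10,10,10,10], slide=[[0,0,0],[0,0,0],[0,0,0],[0,0,0],[0,0,0],[0,0,0],[0,0,0],[0,0,0],[0,0,0],[0,0,0],[0,0,0],[0,0,0]], rot=[[0,0,0.5],[0,0,0.5],[0,0,0.5],[0,0,0.5],[0,0,0.5],[0,0,0.5],[0,0,0.5],[0,0,0.5],[0,0,0.5],[0,0,0.5],[0,0,0],[0,0,0]])

```text
time: 18.6
tcp_pos: [0.4831, -0.0484, 0.0842]
eef_rot: [0.0, 0.851, 0.525, 0.0]
contact_force: [4.0, -2.3, 6.1]
finger_gap: 0.013
```

```bash
python3 -c "from h import *; q()"
```

```text
t 18.6 head 1.1053 travel 99.67 lat 0.11 z 0.0842 FD -0.9 FN 4.52 Fz 6.13 M [-0.694 -0.941  0.179] q7 -0.536 e7 -0.302
```

drive_tool(gripper=[20,30,40,45,50,50,50,50,50,50,50,50], slide=[[0,0,0],[0,0,0],[0,0,0],[0,0,0],[0,0,0],[0,0,-0.5],[0,0,-0.6],[0,0,-0.6],[0,0,-0.6],[0,0,-0.6],[0,0,0],[0,0,0]], rot=[[0,0,0],[0,0,0],[0,0,0],[0,0,0],[0,0,0],[0,0,0],[0,0,0],[0,0,0],[0,0,0],[0,0,0],[0,0,0],[0,0,0]])

```text
time: 19.8
tcp_pos: [0.4827, -0.0484, 0.2]
eef_rot: [0.0, 0.851, 0.525, 0.0]
contact_force: [-1.1, 1.0, -0.5]
finger_gap: 0.0499
```

```bash
cat >> h.py <<'E'
def bar():
    t=robot.get_state()["tcp_pos"]
    for n in ["wrist","wrist","top"]:
        im=robot.get_image(n); p=pts(im,np.ones((480,640),bool))
        k=p[(p[:,2]>.108)&(p[:,2]<.116)&(np.hypot(p[:,0]-.4835,p[:,1]+.048)<.04)][:,:2]
        if len(k)>20:
            r=cv2.minAreaRect(k.astype(np.float32)); w,v=np.linalg.eigh(np.cov(k.T)); a=np.arctan2(v[1,1],v[0,1])%np.pi
            print(n,len(k),np.round(r[0],4),np.round(r[1],4),"rect long heading",np.round(np.deg2rad(r[2]+(0 if r[1][0]>r[1][1] else 90)),3),"pca",round(a,3))
    return im
E
python3 -c "
from h import *; q(); bar(); im=robot.get_image('wrist'); cv2.imwrite('pics/w2.png',im['pixels'][...,::-1]); look('c')"
```

```text
t 19.8 head 1.1046 travel 99.54 lat -0.33 z 0.2 FD 0.55 FN -1.38 Fz -0.53 M [-0.004 -0.036 -0.019] q7 -0.514 e7 0.018
wrist 1521 [ 0.4843 -0.0487] [0.0551 0.014 ] rect long heading 1.176 pca 1.176
wrist 1519 [ 0.4843 -0.0487] [0.0551 0.0139] rect long heading 1.176 pca 1.175
top 126 [ 0.4841 -0.0426] [0.0469 0.0138] rect long heading 1.177 pca 1.179
t 20.0 tcp [ 0.4821 -0.0483  0.199 ] travel 99.41 lat -0.85 FD 0.39 FN 0.3 Fz -0.94 M [ 0.06  -0.023  0.048] q7 -0.514
top lid n 662 r 0.0326 along 227.2 lat 2.9
scene lid n 373 r 0.0351 along 227.3 lat 3.5
```

View pics/w2.png

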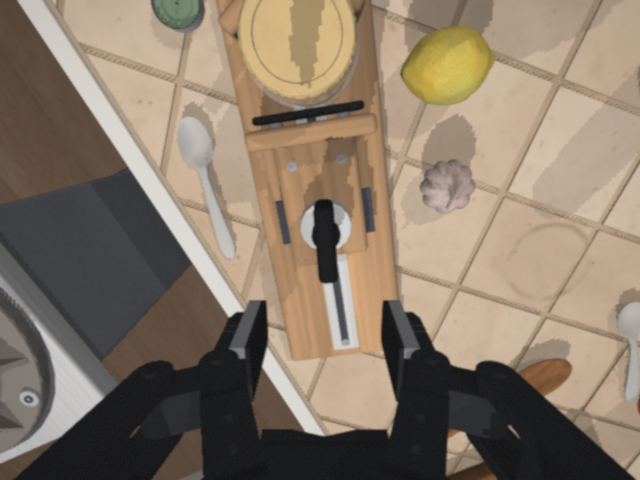

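drive_tool(gripper=[50,50,50,50,50,50,10,10,10,10,10,10], slide=[[0.017,0.044,0],[0,0,0.7],[0,0,0.7],[0,0,0.7],[0,0,0.7],[0,0,0.06],[0,0,0],[0,0,0],[0,0,0],[0,0,0],[0,0,0],[0,0,0]], rot=[[0,0,-0.9],[0,0,0],[0,0,0],[0,0,0],[0,0,0],[0,0,0],[0,0,0],[0,0,0],[0,0,0],[0,0,0],[0,0,0],[0,0,0]])

```text
time: 21.3
tcp_pos: [0.4838, -0.0482, 0.0869]
eef_rot: [-0.0, 0.832, 0.555, -0.0]
contact_force: [-11.5, 3.9, 15.8]
finger_gap: 0.0126
```

```bash
python3 -c "from h import *; q()"
```

```text
t 21.3 head 1.1769 travel 100.1 lat 0.71 z 0.0869 FD 0.18 FN -12.15 Fz 15.76 M [0.803 2.476 0.025] q7 -0.467 e7 0.007
```

drive_tool(gripper=[10,10,10,10,10,10,10,10], slide=[[0,0,0],[0,0,0],[0,0,0],[0,0,0],[0,0,0],[0,0,0],[0,0,0],[0,0,0]], rot=[[0,0,0],[0,0,0],[0,0,0.5],[0,0,0.5],[0,0,0.5],[0,0,0.6],[0,0,0],[0,0,0]])

```text
time: 22.1
tcp_pos: [0.4839, -0.0482, 0.0869]
eef_rot: [-0.0, 0.875, 0.483, -0.0]
contact_force: [-11.5, 2.2, 16.7]
finger_gap: 0.013
```

```bash
python3 -c "from h import *; q()"
```

```text
t 22.1 head 1.009 travel 100.06 lat 0.82 z 0.0869 FD -1.47 FN -11.6 Fz 16.66 M [0.537 2.303 0.212] q7 -0.617 e7 -0.317
```

drive_tool(gripper=[20,30,40,45,50,50,50,50,50,50,50,50], slide=[[0,0,0],[0,0,0],[0,0,0],[0,0,0],[0,0,0],[0,0,-0.5],[0,0,-0.6],[0,0,-0.6],[0,0,-0.6],[0,0,-0.6],[0,0,0],[0,0,0]], rot=[[0,0,0],[0,0,0],[0,0,0],[0,0,0],[0,0,0],[0,0,0],[0,0,0],[0,0,0],[0,0,0],[0,0,0],[0,0,0],[0,0,0]])

```text
time: 23.3
tcp_pos: [0.4847, -0.0485, 0.2016]
eef_rot: [0.0, 0.875, 0.483, 0.0]
contact_force: [0.3, 0.0, -0.1]
finger_gap: 0.0498
```

```bash
python3 -c "from h import *; q(); bar(); look('d')"
```

```text
t 23.3 head 1.0087 travel 99.98 lat 1.63 z 0.2016 FD 0.1 FN 0.26 Fz -0.1 M [ 0.024  0.037 -0.016] q7 -0.604 e7 0.011
wrist 1492 [ 0.4842 -0.049 ] [0.0551 0.014 ] rect long heading 1.083 pca 1.082
wrist 1505 [ 0.4843 -0.0488] [0.0549 0.014 ] rect long heading 1.08 pca 1.081
top 113 [ 0.4852 -0.0418] [0.0441 0.0139] rect long heading 1.086 pca 1.101
t 23.45 tcp [ 0.484  -0.0486  0.2006] travel 99.78 lat 1.01 FD -0.69 FN -0.19 Fz -0.73 M [-0.039 -0.021  0.005] q7 -0.604
top lid n 702 r 0.0326 along 227.0 lat 2.9
scene lid n 370 r 0.036 along 228.7 lat 5.4
```

drive_tool(gripper=[50,50,50,50,50], slide=[[0,0,-0.8],[0,0,-0.8],[0,0,-0.5],[0,0,0],[0,0,0]], rot=[[0,0,0],[0,0,0],[0,0,0],[0,0,0],[0,0,0]])

```text
time: 24.05
tcp_pos: [0.4844, -0.0485, 0.285]
eef_rot: [-0.0, 0.875, 0.483, -0.0]
contact_force: [0.0, -0.9, -0.8]
finger_gap: 0.05
```

View pics/d_scene.png

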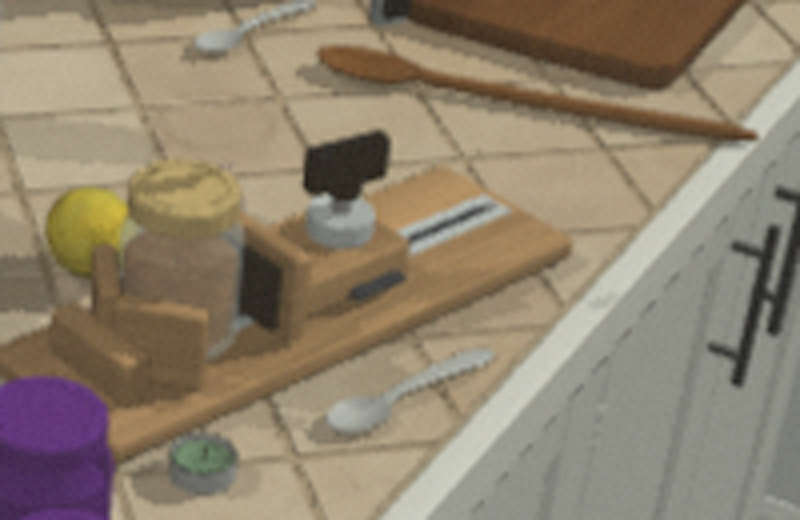

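The picture shows the jar at (185,260) upright in the V, the pad at (262,290) against it, and the knob at (345,165) free of the gripper. The lemon, spoon and tea light have not moved.

```bash
python3 -c "from h import *; q(); robot.hand_in()"
```

```text
t 24.05 head 1.0087 travel 99.91 lat 1.34 z 0.285 FD -0.89 FN 0.29 Fz -0.79 M [-0.007  0.027 -0.022] q7 -0.598 e7 0.005
the job is handed in; nothing more can be done
```

The jar is home in the V stop, held by the sprung pad. The knob is turned about an eighth of a turn past its bite. I handed the job in at 24 s, with the gripper clear and no verdict reported.

- **Jaw:** I pushed it by the knob about 100 mm. The jar stopped moving while the force climbed at about 1.5 N per mm, so it was home. At its peak the pad was pressed in about 7 mm at about 20 N on the tool. I backed the jaw off so that about 4.5–5 mm stayed pressed in.
- **Knob:** The resistance rose about 0.84–0.85 rad into the turn, to a steady 0.22 N m above the free turning. The bar had lagged the fingers by 0.07 rad, so I re-gripped it to make up the rest.
- **Final angle:** The wrist camera then put the bar about 0.78 rad past the bite, against 0.785 asked. I know the bite point only to about ±0.03 rad.
- **Last checks:** The last picture shows the jar upright against the V and pad, the knob free, and the lemon, spoon and tea light in place. The garlic and the things on the left were not checked again at the end.
- **Disagreements:** The two cameras differed by 1–2.5 mm on the lid's position in the final check. The lid read about 3 mm to one side of the line through the knob, but it did not change once the jar was home, so I took it as calibration error. The second grip was off by about 1–2.5 mm, which put about 12 N sideways and 17 N upward on the tool.

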